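# Feel for the hidden gauge in the soak box and rake it out

### The arm

A 6-joint arm with a two-finger parallel gripper is mounted at the origin on the work surface. World frame = base frame: x ahead of the robot, y to its left, z up, the work surface at z = 0. Lengths are in m, angles in rad, forces in N, time in s.
With the tool pointing down it reaches from about 0.25 to 0.725 m from the base axis. Payload 4 kg.
Tool frame: the origin (TCP) lies between the finger pads; the fingertips stand 14 mm ahead of it and the grasp point (between the pads) lies 5 mm behind it (r.finger_overhang is the z of the fingertips in the tool frame, in m); z points along the fingers, y is the direction in which the jaws open and shut (so a half turn about z gives the same grasp; the last joint's range is limited). The gripper opens to 85 mm and grips with 20 to 120 N. Pads are 22 mm wide; open, the fingers measure 114 mm over their backs; the gripper's body (76 mm by 85 mm) begins 54 mm behind the grasp point. The pads swing forward as they close: fully open they stand 13 mm farther back than shut.
Start: joints at [1.231, 0.241, 0.005, 1.335, 0, 1.571], TCP at [0.167, 0.471, 0.245] pointing down, gripper open.
Joint ranges: [-2.72, 2.72], [-1.05, 1.87], [-1.09, 1.28], [-1.99, 2.15], [-1.42, 1.44], [-3.14, 3.14]. Speed limits (rad/s): [2.79, 2.79, 3.14, 3.14, 3.14, 3.14].

### API

Orientations are given as a rotation vector (axis times angle).
In Python, from rig import r gives the robot as it stands.
- The arm moves only by the tool carry_out, never from a script. Its argument "rows" is a list of rows, each a list of 7 numbers: the shift along the world's x, y, z in m, then the turn, a rotation vector about the world's x, y, z in rad, then the opening, from -1 (shut) to 1 (fully open). A call has 1 to 12 rows; each row is the pose to reach, as a shift and turn from the pose commanded when the call began; what a row does not reach only later rows make up. A row lasts 1/10 s, in which the tool goes at most 50 mm and 8.59 degrees, less where a joint would pass 70% of its speed; a pose out of reach is approached as far as the arm can. A call with a gripper value outside its range is refused whole. The fingers move at their own pace and stop on an object; "squeeze" is the grip in N (left out, the last holds). Time passes only in rows, so rows that repeat a pose let the fingers close. It gives the time, the measured TCP pose, the force and the opening at its end, in the units of the state.
- r.get_obs(): the state, without advancing time (a new reading comes with each control period).
- r.read_camera(name): name is "side" or "top"; returns (picture, depth): 480x640x3 uint8, red, green, blue; 480x640 float32, m along the optical axis (not along the pixel's ray), 0 where there is no reading.
- r.camera_model(name): a dict with "fx", "fy", "cx", "cy" (pixels), "origin" and "attitude" of the camera in the world. Camera axes: x right, y down, z forward; pixel columns grow to the right and rows downward; lengths in m; the calibration is good to about 2 mm. A picture is of the moment at which its call begins. camera_model takes no time and is no camera call.
- r.job_done(): hands the job in, once; it reports no verdict.
Trained networks look in the newest picture that a camera, given by its name, has taken for a name from the list of things; names that differ only in an ending like _2 or _b are one class to them, and where a whole thing is asked for, a point or a joint stands for the part that bears it (a point fixed in the world has none). Each returns a list of dicts, best first, with "confidence" (0 to 1); they miss things now and then, are a little off and sometimes report something else, mostly with a low value. They report only what shows in the picture. A call takes as long as a camera call.
- r.search_frame(name, camera): "position" ([x, y, z] in m, in world coordinates, good to about 4 mm: the middle of the surface that is visible of it).
The state is a dict: "time": time; "q": joint angles; "joint_vel": joint speeds; "joint_efforts": joint torques, N m; "eef_pos": TCP position; "ee_rot": TCP orientation; "contact_force": force on the tool from outside, world axes, zero at the start; "wrist_torque": the same for the moment, N m; "width": finger opening in m.
Only numpy, scipy, OpenCV 4.12 (cv2) and the standard library are available. Lean on these libraries where they do the work, as an engineer would, in place of code of your own. Each camera call takes 0.05 s, during which the arm holds its last target. There are 200 camera calls.

### The job

A pressure gauge lies out of sight under one of the two fixed lids of the soak box: with the rake from the aluminium stand, feel under the lids for it and draw it into the open middle of the box. Lift it out with the gripper and set it down, without dropping it, face up and wholly on the rubber mat. Leave the rake standing back in its slot, and the spanner, nozzle and loose valve head where they are.

Things in the scene. Friction and masses are not known exactly. Their poses are not given: they have to be found in the camera images.
- box: Grey fixed soak box, 120 (x) by 444 (y) by 56 mm high; origin at the centre of its underside, y along its length, z up, x away from the robot. Walls and floor 5 mm thick (inner floor z = 5, inner faces x = +-55, y = +-217 mm). Open at the top in the middle (|y| < 70 mm) and in a gap at each end (|y| 185 to 217 mm), full inner width: there the rake blade can go in.
- box_slot (a point): Point at the rim of the box (56 mm up), in the middle of its length, on the centre line (x = -37 mm) of the open slot 36 mm wide (x -55 to -19 mm) that runs the box's full length along its near wall. The rake's handle travels along it while the blade is under a lid. Axes as the box.
- box_lid_left (a point): Centre of the top of the fixed opaque lid over the left (+y) bay, 5 mm thick, its top flush with the rim (underside at z = 51 mm): it covers box x -19 to +55 mm, y +70 to +185 mm. The gauge starts under this lid or the right one, its centre at box x 14 to 20 mm, |y| 108 to 132 mm; the other bay is empty.
- box_lid_right (a point): Centre of the top of the like lid over the right (-y) bay: box x -19 to +55 mm, y -185 to -70 mm. From the edge of each lid towards the middle (|y| = 71 mm) hangs a freely hinged 10 g steel flap, 27 mm long from its hinge under the lid. It swings aside for gauge and rake with well under 1 N and hides the bay.
- gauge_c (a point): Centre (half-way up) of the gauge: a loose disc-shaped case, red enamel, brass rim, white dial on top, 56 mm in diameter, 40 mm high, about 0.4 kg; z up through the dial. It lies flat, dial up, on the box's inner floor, hidden under a lid. It slides under a push of about 1.5 to 5 N and stays where it is left.
- rake_grip (a point): Point on the axis of the rake's handle, 95 mm above its underside. Loose, 0.2 kg (mostly the grip), 135 mm high, z up: steel grip 22 (x) by 20 (y) mm from 65 mm up, post 20 by 14 mm below. At the foot a light grey plastic blade, 38 mm high, 14 mm thick (y), reaches in +x to 79 mm from the handle axis (10 mm to -x). Starts upright in the stand's slot, parallel to the stand.
- stand: Slotted aluminium stand, fixed, 40 mm high, with four valve heads fixed in its +x end (tops 93 mm above the shelf). Origin on its underside; block x -85 to +105, y +-42 mm. The rake's slot: x -63 to +42, y +-11 mm, its floor 8 mm above the shelf. With the rake home, its handle axis is at x = -45, y = 0 and rake_grip at z = 103 mm.
- mat: Square black rubber mat fixed to the shelf, 130 by 130 mm, 6 mm thick; origin at the centre of its underside.
- spanner_grip (a point): Handle of a loose steel spanner, 180 mm long, lying on the shelf beyond the box. Bystander.
- nozzle_c (a point): Centre of a loose grey plastic nozzle tip standing on the shelf beyond the box, a cone 44 mm wide and 75 mm high. Bystander.
- valve_c (a point): Middle of a loose brass valve head on a 48 mm round foot, standing on the shelf beyond the box, 89 mm high. Bystander.

How it is judged:
On the way, in this order (a step that is already met when the one before it is completed fails the run):
1. the gauge has been drawn into the open middle of the box, its centre within 45 mm of the middle lengthwise (x of gauge_c in the frame of box between -0.055 and 0.055 m and z of gauge_c in the frame of box below 0.045 m and y of gauge_c in the frame of box between -0.045 and 0.045 m), for 0.2 s.
2. the gauge has been lifted out, its centre above 80 mm (height (world z) of gauge_c above 0.08 m), for 0.1 s.
At the end, for the whole second after the job is handed in: The gauge lies dial up (within 0.12 rad) wholly on the mat (its centre within 37 mm of the mat's centre along each of the mat's axes, resting on it), and the rake stands home in its slot of the stand (handle upright within 0.3 rad, its foot on the slot's floor within about 9 mm) (x of gauge_c in the frame of mat between -0.037 and 0.037 m and y of gauge_c in the frame of mat between -0.037 and 0.037 m and z of gauge_c in the frame of mat between 0.02 and 0.032 m and angle between gauge_c's own z axis and vertical below 0.12 rad and x of rake_grip in the frame of stand between -0.065 and -0.025 m and y of rake_grip in the frame of stand between -0.03 and 0.03 m and z of rake_grip in the frame of stand below 0.112 m and angle between rake_grip's own z axis and vertical below 0.3 rad); the robot touches nothing.
It fails at once if the fingers touch the gauge while it is still under a lid (it is brought out with the rake) (x of gauge_c in the frame of box between -0.055 and 0.055 m and z of gauge_c in the frame of box below 0.045 m and contact force between the fingers and gauge above 0.5 N and (y of gauge_c in the frame of box above 0.06 m or y of gauge_c in the frame of box below -0.06 m) and y of gauge_c in the frame of box between -0.22 and 0.22 m).
It fails at once if the gauge is dropped (free of the fingers more than 50 mm above where it lies) (height (world z) of gauge_c above 0.08 m and contact force between the fingers and gauge below 0.01 N).
It fails at once if the gauge is turned on its side (angle between gauge_c's own z axis and vertical above 0.9 rad).
It fails at once if the spanner, nozzle or loose valve head is moved more than 20 mm (distance of any of spanner_grip, nozzle_c, valve_c from where it was at the start of the episode above 0.02 m).
It also fails if it takes over 72 s, if anything falls off the work surface, if the arm or the gripper's body presses on something with over 40 N, if the wrist force passes 120 N, or if a joint passes its speed limit or range.

## Working session

There is one attempt and no reset: what is moved stays moved. The work goes in short steps, Python scripts to look and compute and a tool call to move; the robot and the scene stay as the last step left them, time stands still between calls to the robot, and variables do not carry over. Pictures are saved under pics/ and viewed, about 8 in all and at most 12, crops included, and the job is handed in when it is done.

Besides the shell and the picture viewer there is one more tool, called after "Emit:" as a command line: name --pt "numbers of a row" for each row, then --argument value for the rest. carry_out: Moves the arm, as the interface text tells. Its arguments: {"type":"object","properties":{"rows":{"type":"array"},"squeeze":{"type":"number"}},"required":["rows"]}

```bash
mkdir -p pics; ls
python3 - <<'E'
from rig import r
import cv2,numpy as np
for c in ["top","side"]:
    p,d=r.read_camera(c); cv2.imwrite(f"pics/{c}0.png",p[:,:,::-1]); np.save(f"pics/{c}0.npy",d)
    m=r.camera_model(c); print(c,m)
    for n in ["box","box_lid_left","box_lid_right","box_slot","rake_grip","stand","mat","spanner_grip","nozzle_c","valve_c","gauge_c"]:
        print(n,[(np.round(x["position"],3).tolist(),round(x["confidence"],2)) for x in r.search_frame(n,c)[:2]])
o=r.get_obs();print(o)
E
```

```text
pics
top {'fx': 474.5944097768043, 'fy': 474.5944097768043, 'cx': 322.20708288961646, 'cy': 244.52297517453505, 'origin': array([0.41251976, 0.00518508, 1.046829  ]), 'attitude': array([-2.08818729,  2.1403295 , -0.18763224])}
box [([0.511, 0.01, 0.006], 0.67)]
box_lid_left [([0.509, 0.007, 0.006], 0.9)]
box_lid_right [([0.513, 0.007, 0.004], 0.67)]
box_slot [([0.507, 0.005, 0.007], 0.88)]
rake_grip [([0.436, -0.354, 0.047], 0.56)]
stand [([0.497, -0.347, 0.038], 0.62)]
mat [([0.496, 0.344, 0.006], 0.65), ([0.699, 0.127, 0.046], 0.64)]
spanner_grip [([0.702, -0.111, 0.008], 0.65)]
nozzle_c [([0.72, 0.029, 0.048], 0.9)]
valve_c [([0.697, 0.129, 0.048], 0.79), ([0.507, 0.005, 0.007], 0.39)]
gauge_c []
side {'fx': 558.2306923086765, 'fy': 558.2306923086765, 'cx': 320.2108051915868, 'cy': 236.13528420427858, 'origin': array([-0.15614052, -0.7141551 ,  0.82672162]), 'attitude': array([-2.03564347,  0.91025527, -0.43564225])}
box [([0.51, -0.014, 0.032], 0.59)]
box_lid_left [([0.51, -0.005, 0.038], 0.58)]
box_lid_right [([0.507, -0.014, 0.033], 0.88)]
box_slot [([0.509, -0.011, 0.03], 0.95
[... 275 characters left out ...]
)]
gauge_c [([0.509, -0.121, 0.02], 0.58)]
{'time': 1.2, 'q': array([1.23100142e+00, 2.40595252e-01, 4.99171193e-03, 1.33519996e+00,
       4.10848575e-06, 1.57081169e+00]), 'joint_vel': array([ 0.00091251,  0.00022653, -0.00108419,  0.00134642,  0.00027652,
       -0.00089196]), 'joint_efforts': array([ 5.58061438e-04, -3.72218442e+01,  2.52693397e+01,  1.20295983e-03,
       -2.89225045e-05, -9.51071200e-06]), 'eef_pos': array([0.16664427, 0.47140775, 0.24530567]), 'ee_rot': array([-5.31207397e-01, -3.09635108e+00,  1.00177001e-05]), 'contact_force': array([-0.14916485,  0.58442871,  0.37073842]), 'wrist_torque': array([-0.0047516 ,  0.03708817, -0.0113837 ]), 'width': 0.08536186116447327}
```

View pics/top0.png

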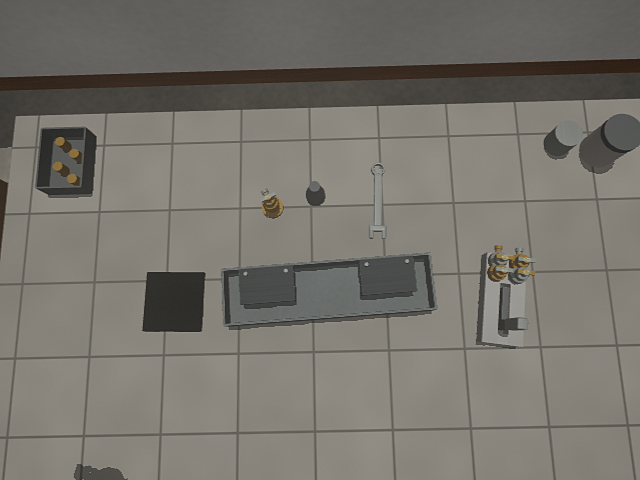

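View pics/side0.png

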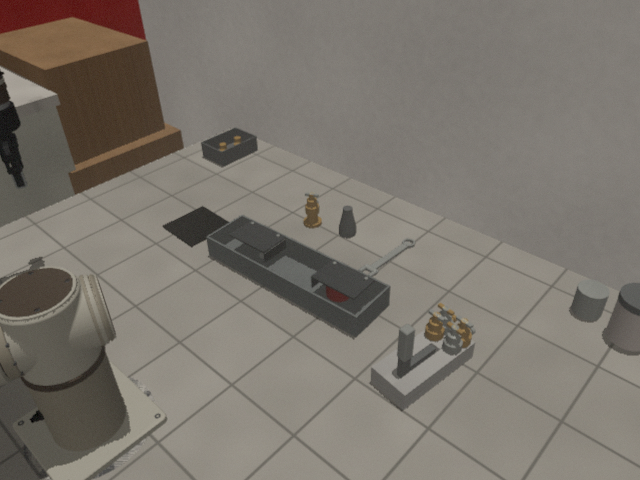

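```bash
cat > h.py <<'E'
import numpy as np,cv2
from scipy.spatial.transform import Rotation as R
def cloud(r,c,d):
    m=r.camera_model(c);v,u=np.mgrid[0:480,0:640]
    P=np.stack([(u-m['cx'])/m['fx']*d,(v-m['cy'])/m['fy']*d,d],-1)
    return P@R.from_rotvec(m['attitude']).as_matrix().T+m['origin']
def rect(P,sel):
    q=P[sel][:,:2].astype(np.float32)*1000
    (cx,cy),(w,h),a=cv2.minAreaRect(q);return np.round([cx,cy,w,h,a],1),len(q)
E
python3 - <<'E'
from rig import r
from h import *
for c in ["top","side"]:
    d=np.load(f"pics/{c}0.npy");P=cloud(r,c,d);x,y,z=P[...,0],P[...,1],P[...,2];ok=d>0
    print(c,"shelf z",np.median(z[ok&(abs(z)<.02)]))
    b=ok&(x>.42)&(x<.6)&(abs(y)<.26)
    print("boxtop",rect(P,b&(z>.05)&(z<.062)))
    l=b&(z>.05)&(z<.062)&(x>.50)
    print("lidL",rect(P,l&(y>.05)),"lidR",rect(P,l&(y<-.05)))
    s=ok&(y<-.28)&(y>-.44)&(x>.36)&(x<.64)
    print("standtop",rect(P,s&(z>.034)&(z<.046)))
    print("rake",rect(P,s&(z>.12)&(z<.15)&(x<.5)),np.median(z[s&(z>.12)&(x<.5)]) )
    print("rakemid",rect(P,s&(z>.085)&(z<.15)&(x<.5)))
    mm=ok&(abs(x-.5)<.12)&(abs(y-.345)<.12)&(z>.003)&(z<.012)
    print("mat",rect(P,mm))
E
```

```text
top shelf z 0.0003751520879293757
boxtop (array([511.1,   7.8, 120.5, 445. ,   3.1]), 5233)
lidL (array([531.1, 140.1,  66.3, 183.2,   2.9]), 1823) lidR (array([ 537.3, -133. ,   83. ,  159.8,    3.2]), 2176)
standtop (array([ 487.7, -363.1,   86.2,  199.6,   81.6]), 2308)
rake (array([ 428.6, -353.4,   19.5,   22.1,   81.7]), 175) 0.14225730055529917
rakemid (array([ 428.6, -353.1,   19.8,   22.1,   82.2]), 255)
mat (array([499.8, 344.7, 239.1, 239.4,  89.9]), 3881)
side shelf z 0.0013871850280086084
boxtop (array([512.1,   7.7, 126.2, 447.9,   3. ]), 3611)
lidL (array([533. , 141.3,  68.4, 183.1,   1.5]), 942) lidR (array([ 539.9, -133.4,   82.7,  164.3,    1.8]), 1504)
standtop (array([ 488.5, -363.8,   86.9,  202.2,   82. ]), 2442)
rake (array([ 427.9, -355.5,   21.5,   23.2,   87.5]), 253) 0.1395974151643239
rakemid (array([ 428.2, -355.4,   21.6,   24.1,   82.6]), 477)
mat (array([4.998e+02, 3.450e+02, 2.396e+02, 2.385e+02, 3.000e-01]), 1844)
```

The side view shows red under the right lid at about (338,293), so the gauge is in the right bay. In the top view the rake handle is at about (517,323), the mat at (174,301) and the box centre at (328,290).

Run:
```python
from rig import r
from h import *
o=r.get_obs();M=R.from_rotvec(o['ee_rot']).as_matrix()
print("tool x,y ang",np.degrees(np.arctan2(M[1,0],M[0,0])),np.degrees(np.arctan2(M[1,1],M[0,1])))
im=cv2.imread("pics/top0.png");P=cloud(r,"top",np.load("pics/top0.npy"))
m=(im.max(2)<55);n,l,s,c=cv2.connectedComponentsWithStats(m.astype(np.uint8))
k=l[301,174];print("mat",s[k],rect(P,l==k),np.median(P[l==k][:,2]))
def W(o,yaw,p): a=np.radians(yaw);return np.round(o+np.array([np.cos(a)*p[0]-np.sin(a)*p[1],np.sin(a)*p[0]+np.cos(a)*p[1]]),1)
B=np.array([511.3,7.8])
for p in [(-37,-201),(-37,-100),(-37,-35),(17,0),(17,-35)]: print(p,W(B,3.1,p))
```

```text
tool x,y ang 160.53030587919005 70.53030588087908
mat [ 143  272   62   60 3428] (array([489.2, 207.7, 412.6, 131.6,  87. ]), 3428) 0.006262169900653758
(-37, -201) [ 485.2 -194.9]
(-37, -100) [479.8 -94.1]
(-37, -35) [476.2 -29.1]
(17, 0) [528.3   8.7]
(17, -35) [530.2 -26.2]
```

Emit:
carry_out --pt "0.03 -0.04 0 0 0 0.02 1" --pt "0.06 -0.08 0 0 0 0.04 1" --pt "0.09 -0.12 0 0 0 0.06 1" --pt "0.12 -0.16 0 0 0 0.08 1" --pt "0.14 -0.2 0 0 0 0.1 1" --pt "0.16 -0.245 0 0 0 0.12 1" --pt "0.18 -0.29 0 0 0 0.14 1" --pt "0.195 -0.335 0 0 0 0.16 1" --pt "0.21 -0.38 0 0 0 0.194 1" --pt "0.225 -0.425 0 0 0 0.194 1" --pt "0.24 -0.47 0 0 0 0.194 1" --pt "0.25 -0.515 0 0 0 0.194 1" --squeeze 60

```text
time: 2.4
eef_pos: [0.4173, -0.0457, 0.2456]
ee_rot: [0.229, 3.132, 0.0]
contact_force: [0.1, 0.1, -0.2]
width: 0.0854
```

Emit:
carry_out --pt "0.001 -0.04 0 0 0 0 1" --pt "0.003 -0.085 0 0 0 0 1" --pt "0.005 -0.13 0 0 0 0 1" --pt "0.007 -0.175 0 0 0 0 1" --pt "0.009 -0.22 0 0 0 0 1" --pt "0.011 -0.265 0 0 0 0 1" --pt "0.0115 -0.31 0 0 0 0 1" --pt "0.0115 -0.31 -0.03 0 0 0 1" --pt "0.0115 -0.31 -0.065 0 0 0 1" --pt "0.0115 -0.31 -0.1 0 0 0 1" --pt "0.0115 -0.31 -0.13 0 0 0 1" --pt "0.0115 -0.31 -0.145 0 0 0 1"

```text
time: 3.6
eef_pos: [0.4265, -0.3524, 0.0971]
ee_rot: [-0.229, -3.129, -0.005]
contact_force: [-0.2, 0.1, 0.4]
width: 0.0859
```

Emit:
carry_out --pt "0 0 0 0 0 0 1" --pt "0 0 0 0 0 0 0.5" --pt "0 0 0 0 0 0 0" --pt "0 0 0 0 0 0 -0.5" --pt "0 0 0 0 0 0 -1" --pt "0 0 0 0 0 0 -1" --pt "0 0 0 0 0 0 -1" --pt "0 0 0 0 0 0 -1" --pt "0 0 0 0 0 0 -1" --pt "0 0 0 0 0 0 -1" --squeeze 60

```text
time: 4.6
eef_pos: [0.4286, -0.3542, 0.1013]
ee_rot: [0.229, 3.132, -0.002]
contact_force: [-0.5, -0.7, 5.5]
width: 0.0191
```

Emit:
carry_out --pt "0 0 0.01 0 0 0 -1" --pt "0 0 0.025 0 0 0 -1" --pt "0 0 0.045 0 0 0 -1" --pt "0 0 0.07 0 0 0 -1" --pt "0 0 0.095 0 0 0 -1" --pt "0 0 0.1 0 0 0 -1" --pt "0.01 0.03 0.1 0 0 0.05 -1" --pt "0.025 0.065 0.1 0 0 0.1 -1" --pt "0.04 0.1 0.1 0 0 0.15 -1" --pt "0.05 0.13 0.1 0 0 0.2 -1" --pt "0.056 0.159 0.1 0 0 0.2 -1" --pt "0.056 0.159 0.1 0 0 0.2 -1"

```text
time: 5.8
eef_pos: [0.4839, -0.1909, 0.1989]
ee_rot: [0.093, -3.138, -0.004]
contact_force: [-0.5, -0.4, -2.3]
width: 0.0191
```

Run:
```python
from rig import r
from h import *
ims=[]
for c in ["top","side"]:
    p,d=r.read_camera(c);ims.append(p[:,:,::-1])
    P=cloud(r,c,d);x,y,z=P[...,0],P[...,1],P[...,2]
    s=(d>0)&(x>.45)&(x<.62)&(abs(y+.19)<.04)&(z>.085)&(z<.15)
    print(c,s.sum(),rect(P,s) if s.sum()>5 else 0)
    t=s&(z>.1)&(z<.145)&(x>.51); print(rect(P,t) if t.sum()>5 else 0, z[t].min() if t.any() else 0,np.percentile(z[t],[5,50,95]) if t.any() else 0)
o=r.get_obs();print(o['eef_pos'],o['ee_rot'],o['contact_force'],o['q'])
cv2.imwrite("pics/c1.png",np.hstack([cv2.resize(ims[0][220:380,340:500],(400,400)),cv2.resize(ims[1][180:380,250:450],(400,400))]))
```

```text
top 318 (array([ 518.1, -189. ,   89. ,   14.9,    3.8]), 318)
(array([ 536.7, -187.8,   51.8,   14.9,    3.8]), 260) 0.10389432130433007 [0.1114391  0.14231343 0.14464177]
side 602 (array([ 518.8, -192.5,   94.9,   15.8,    3.9]), 602)
(array([ 538. , -191.4,   56.3,   15.3,    4.3]), 282) 0.10644000302903633 [0.11055961 0.13236952 0.14473596]
[ 0.48364973 -0.19377309  0.19924517] [ 8.77613161e-02 -3.13828064e+00 -7.36029928e-04] [-0.55731503  0.08897765 -2.41449333] [-3.80843036e-01  3.07747968e-01 -2.60558309e-02  1.23909215e+00
 -3.98581480e-04 -4.36757598e-01]
```

View pics/c1.png

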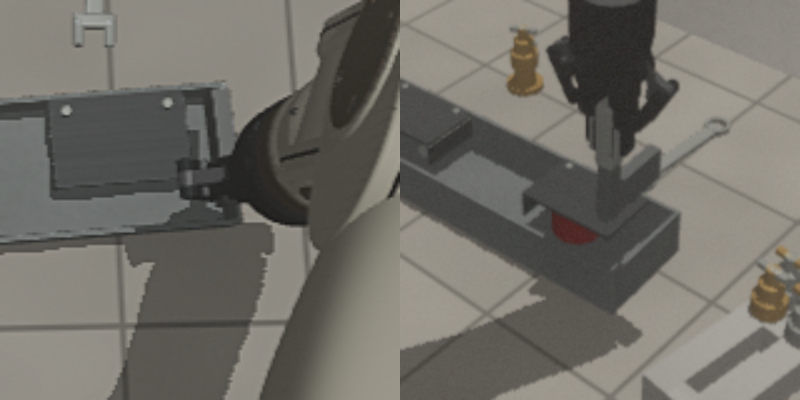

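The rake is square to the box and over the end gap, with the handle axis at about (0.484, -0.193) and the foot at about z = 0.105. The red gauge shows under the right lid. I'll lower the rake.

Emit:
carry_out --pt "0.001 -0.001 -0.02 0 0 -0.01 -1" --pt "0.001 -0.001 -0.04 0 0 -0.01 -1" --pt "0.001 -0.001 -0.055 0 0 -0.01 -1" --pt "0.001 -0.001 -0.065 0 0 -0.01 -1" --pt "0.001 -0.001 -0.075 0 0 -0.01 -1" --pt "0.001 -0.001 -0.085 0 0 -0.01 -1" --pt "0.001 -0.001 -0.092 0 0 -0.01 -1" --pt "0.001 -0.001 -0.097 0 0 -0.01 -1" --pt "0.001 -0.001 -0.097 0 0 -0.01 -1"

```text
time: 6.8
eef_pos: [0.4848, -0.1954, 0.1027]
ee_rot: [0.07, -3.14, -0.001]
contact_force: [-0.0, 0.0, -2.6]
width: 0.0195
```

Emit:
carry_out --pt "-0.0003 0.005 0 0 0 0 -1" --pt "-0.0008 0.014 0 0 0 0 -1" --pt "-0.0013 0.023 0 0 0 0 -1" --pt "-0.0018 0.032 0 0 0 0 -1" --pt "-0.0023 0.041 0 0 0 0 -1" --pt "-0.0028 0.05 0 0 0 0 -1" --pt "-0.0033 0.059 0 0 0 0 -1" --pt "-0.0037 0.067 0 0 0 0 -1" --pt "-0.0041 0.075 0 0 0 0 -1" --pt "-0.0045 0.083 0 0 0 0 -1"

```text
time: 7.8
eef_pos: [0.4808, -0.1124, 0.1035]
ee_rot: [-0.069, 3.14, -0.001]
contact_force: [0.6, -2.8, -1.8]
width: 0.0193
```

A steady -2.8 N along y means the blade is pushing the gauge, so I'll keep drawing it.

Emit:
carry_out --pt "-0.0004 0.008 0 0 0 0 -1" --pt "-0.0009 0.016 0 0 0 0 -1" --pt "-0.0013 0.024 0 0 0 0 -1" --pt "-0.0018 0.032 0 0 0 0 -1" --pt "-0.0022 0.04 0 0 0 0 -1" --pt "-0.0027 0.048 0 0 0 0 -1" --pt "-0.0031 0.056 0 0 0 0 -1" --pt "-0.0036 0.064 0 0 0 0 -1" --pt "-0.004 0.072 0 0 0 0 -1" --pt "-0.0043 0.078 0 0 0 0 -1" --pt "-0.0045 0.082 0 0 0 0 -1" --pt "-0.0045 0.082 0 0 0 0 -1"

```text
time: 9.0
eef_pos: [0.4761, -0.0296, 0.1033]
ee_rot: [0.071, -3.141, -0.002]
contact_force: [0.3, -1.2, -1.1]
width: 0.019
```

```bash
cat > g.py <<'E'
from rig import r
from h import *
def red(tag):
    ims=[]
    for c in ["top","side"]:
        p,d=r.read_camera(c);ims.append(p[:,:,::-1]);P=cloud(r,c,d);x,y,z=P[...,0],P[...,1],P[...,2]
        s=(d>0)&(z>.037)&(z<.052)&(x>.48)&(x<.565)&(abs(y)<.055)
        if s.sum()>20:print(c,"top-of-gauge",rect(P,s),np.median(z[s]),[np.round(np.array(k)*1,1) for k in cv2.minEnclosingCircle(P[s][:,:2].astype(np.float32)*1000)])
        print([(np.round(a["position"],3).tolist(),round(a["confidence"],2)) for a in r.search_frame("gauge_c",c)[:2]])
    cv2.imwrite(f"pics/{tag}.png",np.hstack([cv2.resize(ims[0][220:380,230:430],(500,400)),cv2.resize(ims[1][180:380,200:360],(320,400))])[:, :800])
E
python3 -c "
from g import *
red('c2')"
```

```text
top top-of-gauge (array([539.9,  40.8,  27.8,  51.4,  86.4]), 58) 0.04567982672623039 [array([539.8,  38.4]), np.float64(28.2)]
[([0.532, 0.034, 0.045], 0.62)]
side top-of-gauge (array([523.6, -21.4,  87.3,  66. ,   4. ]), 382) 0.04652617792196245 [array([526.4, -17.6]), np.float64(49.4)]
[([0.531, -0.009, 0.045], 0.51)]
```

View pics/c2.png

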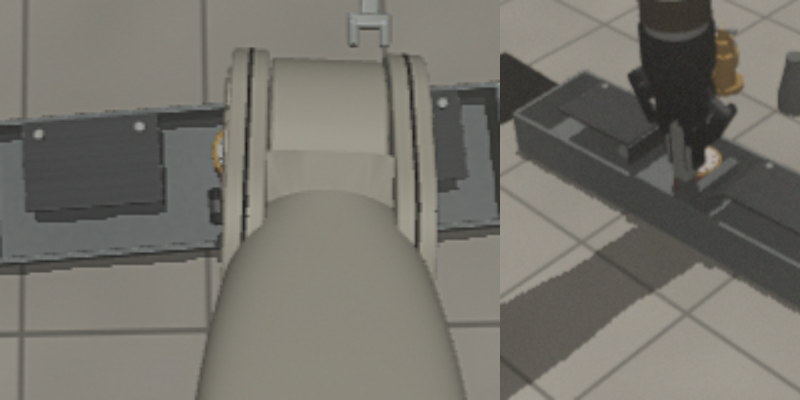

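The gauge dial is visible in the open middle, at about (0.53, 0.01). Next I'll back off, lift the rake and take it to the stand.

Emit:
carry_out --pt "0.0002 -0.004 0 0 0 0 -1" --pt "0.0002 -0.004 0.01 0 0 0 -1" --pt "0.0002 -0.004 0.03 0 0 0 -1" --pt "0.0002 -0.004 0.06 0 0 0 -1" --pt "0.0002 -0.004 0.09 0 0 0 -1" --pt "-0.002 -0.03 0.1 0 0 -0.02 -1" --pt "-0.009 -0.07 0.1 0 0 -0.05 -1" --pt "-0.015 -0.115 0.1 0 0 -0.08 -1" --pt "-0.022 -0.16 0.1 0 0 -0.11 -1" --pt "-0.029 -0.205 0.1 0 0 -0.14 -1" --pt "-0.036 -0.25 0.1 0 0 -0.17 -1" --pt "-0.042 -0.29 0.1 0 0 -0.19 -1"

```text
time: 10.4
eef_pos: [0.4334, -0.3227, 0.204]
ee_rot: [0.232, 3.132, 0.0]
contact_force: [0.5, 0.4, -2.2]
width: 0.0196
```

Emit:
carry_out --pt "-0.004 -0.02 0 0 0 0 -1" --pt "-0.006 -0.033 0 0 0 0 -1" --pt "-0.006 -0.033 0 0 0 0 -1" --pt "-0.006 -0.033 0 0 0 0 -1"

```text
time: 10.8
eef_pos: [0.4282, -0.3528, 0.2034]
ee_rot: [-0.228, -3.133, -0.002]
contact_force: [0.3, 0.7, -2.5]
width: 0.019
```

Run:
```python
from g import *
o=r.get_obs();print(o['eef_pos'],o['ee_rot'],o['contact_force'],o['time'])
red("c3")
for c in ["top","side"]:
    p,d=r.read_camera(c);P=cloud(r,c,d);x,y,z=P[...,0],P[...,1],P[...,2]
    s=(d>0)&(x>.40)&(x<.512)&(abs(y+.36)<.03)&(z>.10)&(z<.148)
    print(c,rect(P,s)); t=s&(x>.455)
    if t.sum()>5: print(rect(P,t),np.percentile(z[t],[2,50,98]))
    if c=="side": cv2.imwrite("pics/c4.png",cv2.resize(p[260:440,340:540,::-1],(600,540)))
```

```text
[ 0.42819723 -0.35275598  0.20335986] [-2.28189214e-01 -3.13313929e+00 -1.70538017e-03] [ 0.34064868  0.7210028  -2.54642223] 10.8
top top-of-gauge (array([539.9,  12. ,  78.4,  54.3,  25.2]), 550) 0.04556965572846339 [array([538. ,  19.4]), np.float64(42.5)]
[([0.527, 0.008, 0.049], 0.86), ([0.699, 0.128, 0.048], 0.3)]
side top-of-gauge (array([539.9,  10.9,  82.2,  55.1,  26.8]), 379) 0.04641425365417651 [array([537.4,  16.6]), np.float64(45.9)]
[]
top (array([ 462.6, -357.3,   15.8,   89. ,   81.8]), 359)
(array([ 480.7, -359.9,   15.8,   52.3,   81.9]), 273) [0.11147687 0.13749073 0.14785952]
side (array([ 462.7, -358.8,   16.3,   91.7,   81.4]), 578)
(array([ 481.9, -361.8,   15.8,   52.6,   82.8]), 285) [0.11263416 0.13104535 0.14778636]
```

View pics/c4.png

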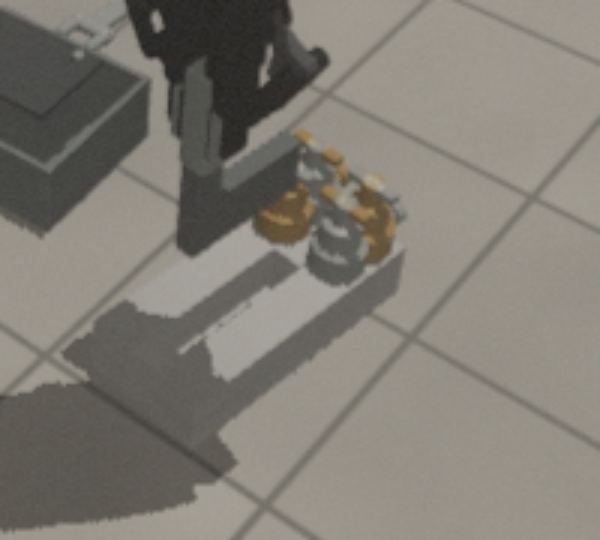

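Compared with its home measurement, the rake is about 1.3 mm off in y. I'll correct that and insert it.

Emit:
carry_out --pt "0 -0.0013 -0.02 0 0 0 -1" --pt "0 -0.0013 -0.045 0 0 0 -1" --pt "0 -0.0013 -0.06 0 0 0 -1" --pt "0 -0.0013 -0.07 0 0 0 -1" --pt "0 -0.0013 -0.08 0 0 0 -1" --pt "0 -0.0013 -0.09 0 0 0 -1" --pt "0 -0.0013 -0.096 0 0 0 -1" --pt "0 -0.0013 -0.1 0 0 0 -1" --pt "0 -0.0013 -0.1 0 0 0 -1"

```text
time: 12.0
eef_pos: [0.428, -0.3547, 0.1029]
ee_rot: [-0.229, -3.133, -0.001]
contact_force: [-0.3, 0.2, -0.6]
width: 0.0196
```

Emit:
carry_out --pt "0 0 -0.001 0 0 0 -1" --pt "0 0 -0.001 0 0 0 -0.8" --pt "0 0 -0.001 0 0 0 -0.5" --pt "0 0 -0.001 0 0 0 0" --pt "0 0 -0.001 0 0 0 1" --pt "0 0 -0.001 0 0 0 1" --pt "0 0 0.005 0 0 0 1" --pt "0 0 0.02 0 0 0 1" --pt "0 0 0.05 0 0 0 1" --pt "0 0 0.09 0 0 0 1" --pt "0 0 0.13 0 0 0 1"

```text
time: 13.1
eef_pos: [0.4278, -0.3546, 0.2348]
ee_rot: [-0.229, -3.133, -0.001]
contact_force: [0.6, -0.7, -1.1]
width: 0.0854
```

Run:
```python
from g import *
o=r.get_obs();print(o['eef_pos'],o['ee_rot'],o['contact_force'],o['time'])
for c in ["top","side"]:
    p,d=r.read_camera(c);P=cloud(r,c,d);x,y,z=P[...,0],P[...,1],P[...,2]
    s=(d>0)&(abs(x-.43)<.03)&(abs(y+.355)<.03)&(z>.10)&(z<.15)
    print(c,"rake",rect(P,s) if s.sum()>5 else 0,np.percentile(z[s],[50,98]) if s.any() else 0)
    hsv=cv2.cvtColor(p,cv2.COLOR_RGB2HSV)
    g=(d>0)&(z>.041)&(z<.052)&(x>.49)&(x<.562)&(abs(y-.01)<.045)
    print("gauge",rect(P,g),[np.round(a,1) for a in cv2.minEnclosingCircle(P[g][:,:2].astype(np.float32)*1000)],np.round(np.median(P[g],0),4))
    m=(p.max(2)<60)&(d>0)&(abs(x-.495)<.1)&(abs(y-.344)<.1)
    print("mat",rect(P,m),np.median(P[m],0))
    if c=="top":a=cv2.resize(p[230:350,140:440,::-1],(750,300)); 
    else: b=cv2.resize(p[260:400,180:480,::-1],(750,300))
cv2.imwrite("pics/c5.png",np.vstack([a,b]))
```

```text
[ 0.4277747  -0.35458256  0.23476618] [-2.28761432e-01 -3.13256440e+00 -7.42235728e-04] [ 0.64540315 -0.73209711 -1.10128276] 13.1
top rake (array([ 428.6, -353.1,   18.7,   21.6,   88. ]), 96) [0.13217352 0.14477823]
gauge (array([529. ,   7. ,  55.2,  53.6,  88.7]), 534) [array([529.5,   7.1]), np.float64(27.9)] [0.5293 0.0069 0.0456]
mat (array([496.6, 347.6, 130.9, 129.4,  88.6]), 3415) [0.49527256 0.34698368 0.00619496]
side rake (array([ 428.7, -356.7,   21.5,   24.7,   78.9]), 384) [0.12941214 0.14587981]
gauge (array([538.3,   9.9,  78.1,  54.2,  25.9]), 324) [array([537. ,  16.4]), np.float64(42.7)] [0.5275 0.0039 0.0465]
mat (array([495.5, 346.1, 136. , 129.8,  86.1]), 1173) [0.49120666 0.34560419 0.00731344]
```

View pics/c5.png

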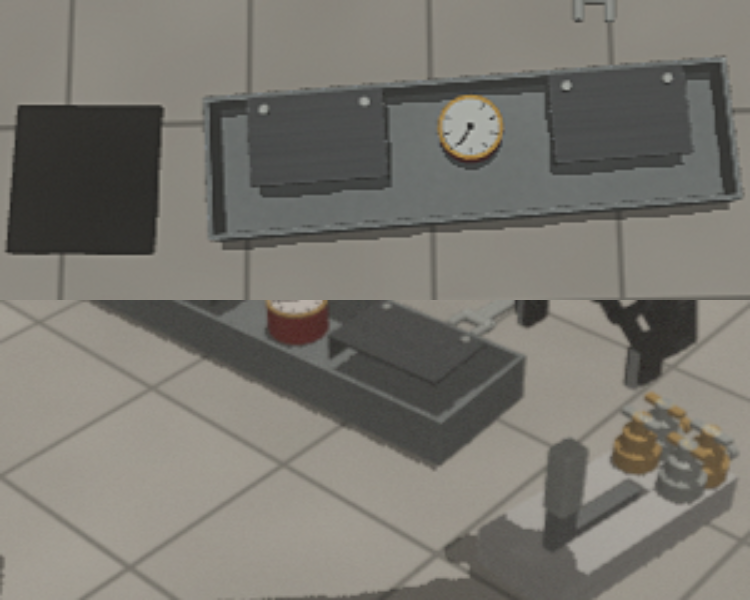

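The rake is home. The gauge is at (0.5293, 0.007) and central in the opening, and its dial shows at (470,127) in the upper crop. The mat is at about (0.496, 0.347).

Emit:
carry_out --pt "0.01 0.03 0 0 0 0.02 1" --pt "0.022 0.075 0 0 0 0.05 1" --pt "0.034 0.12 0 0 0 0.08 1" --pt "0.046 0.165 0 0 0 0.11 1" --pt "0.058 0.21 0 0 0 0.14 1" --pt "0.07 0.255 0 0 0 0.17 1" --pt "0.082 0.3 0 0 0 0.2 1" --pt "0.094 0.34 0 0 0 0.2 1" --pt "0.101 0.362 0 0 0 0.2 1" --pt "0.101 0.362 -0.03 0 0 0.2 1" --pt "0.101 0.362 -0.07 0 0 0.2 1" --pt "0.101 0.362 -0.1 0 0 0.2 1" --squeeze 60

```text
time: 14.4
eef_pos: [0.5284, 0.0077, 0.1314]
ee_rot: [0.087, -3.139, 0.0]
contact_force: [0.1, 0.1, 0.1]
width: 0.0851
```

Emit:
carry_out --pt "0 0 0 0 0 0 1" --pt "0 0 0 0 0 0 1"

```text
time: 14.6
eef_pos: [0.529, 0.0071, 0.1335]
ee_rot: [0.085, -3.139, 0.0]
contact_force: [0.7, 0.3, 0.4]
width: 0.0855
```

Go down from 0.133 to 0.022.

Emit:
carry_out --pt "0 0 -0.03 0 0 0 1" --pt "0 0 -0.06 0 0 0 1" --pt "0 0 -0.08 0 0 0 1" --pt "0 0 -0.095 0 0 0 1" --pt "0 0 -0.105 0 0 0 1" --pt "0 0 -0.111 0 0 0 1" --pt "0 0 -0.111 0 0 0 1"

```text
time: 15.3
eef_pos: [0.5298, 0.007, 0.0228]
ee_rot: [-0.085, 3.14, -0.0]
contact_force: [0.3, 0.6, -0.9]
width: 0.0853
```

Emit:
carry_out --pt "0 0 0 0 0 0 0.7" --pt "0 0 0 0 0 0 0.5" --pt "0 0 0 0 0 0 0.2" --pt "0 0 0 0 0 0 -0.2" --pt "0 0 0 0 0 0 -1" --pt "0 0 0 0 0 0 -1" --pt "0 0 0 0 0 0 -1" --pt "0 0 0 0 0 0 -1"

```text
time: 16.1
eef_pos: [0.53, 0.0074, 0.0235]
ee_rot: [-0.085, 3.138, 0.001]
contact_force: [-0.6, 0.3, 5.5]
width: 0.0549
```

Emit:
carry_out --pt "0 0 0.005 0 0 0 -1" --pt "0 0 0.015 0 0 0 -1" --pt "0 0 0.03 0 0 0 -1" --pt "0 0 0.05 0 0 0 -1" --pt "0 0 0.07 0 0 0 -1" --pt "0 0 0.09 0 0 0 -1" --pt "0 0 0.105 0 0 0 -1" --pt "0 0 0.11 0 0 0 -1" --pt "0 0 0.11 0 0 0 -1"

```text
time: 17.0
eef_pos: [0.5294, 0.007, 0.1329]
ee_rot: [-0.085, 3.139, -0.0]
contact_force: [-0.1, 0.5, -5.1]
width: 0.0547
```

Emit:
carry_out --pt "-0.001 0.015 0 0 0 0 -1" --pt "-0.004 0.045 0 0 0 0 -1" --pt "-0.008 0.08 0 0 0 0 -1" --pt "-0.012 0.115 0 0 0 0 -1" --pt "-0.016 0.15 0 0 0 0 -1" --pt "-0.02 0.185 0 0 0 0 -1" --pt "-0.024 0.22 0 0 0 0 -1" --pt "-0.028 0.255 0 0 0 0 -1" --pt "-0.031 0.29 0 0 0 0 -1" --pt "-0.033 0.32 0 0 0 0 -1" --pt "-0.034 0.335 0 0 0 0 -1" --pt "-0.034 0.338 0 0 0 0 -1"

```text
time: 18.2
eef_pos: [0.4938, 0.3469, 0.1308]
ee_rot: [0.09, -3.138, 0.002]
contact_force: [0.7, -0.2, -4.6]
width: 0.0548
```

Emit:
carry_out --pt "0 0 0 0 0 0 -1" --pt "0 0 0 0 0 0 -1"

```text
time: 18.4
eef_pos: [0.4949, 0.3437, 0.1317]
ee_rot: [0.083, -3.139, 0.002]
contact_force: [0.2, -0.4, -3.9]
width: 0.0547
```

Run:
```python
from g import *
o=r.get_obs();print(o['eef_pos'],o['contact_force'],o['width'])
p,d=r.read_camera("side");P=cloud(r,"side",d);cv2.imwrite("pics/c6.png",cv2.resize(p[130:290,100:300,::-1],(600,480)))
hsv=cv2.cvtColor(p,cv2.COLOR_RGB2HSV)
s=(d>0)&(abs(P[...,0]-.496)<.05)&(abs(P[...,1]-.345)<.05)&(hsv[...,1]>120)&(P[...,2]>.05)
print(s.sum(),np.percentile(P[s],[2,98],axis=0) if s.any() else 0)
```

```text
[0.49492882 0.34367497 0.1317425 ] [ 0.16929105 -0.35748441 -3.91277251] 0.05474550459941351
125 [[0.46651175 0.3162098  0.11975171]
 [0.4859186  0.34626597 0.15131594]]
```

View pics/c6.png

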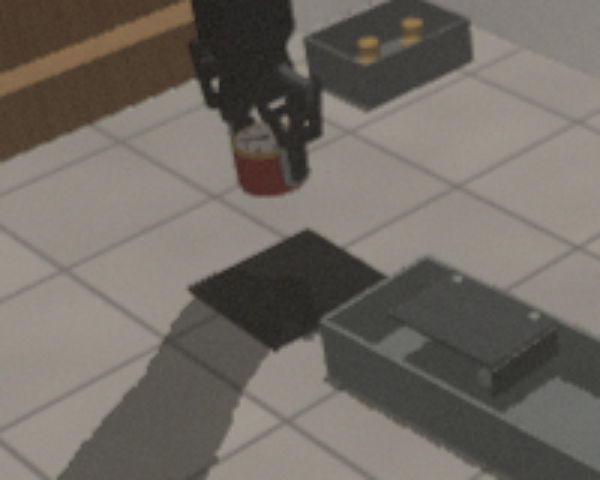

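The gauge is held level above the mat. I'll lower it by about 0.107.

Emit:
carry_out --pt "0 0.001 -0.025 0 0 0 -1" --pt "0 0.001 -0.055 0 0 0 -1" --pt "0 0.001 -0.08 0 0 0 -1" --pt "0 0.001 -0.095 0 0 0 -1" --pt "0 0.001 -0.102 0 0 0 -1" --pt "0 0.001 -0.105 0 0 0 -1" --pt "0 0.001 -0.1065 0 0 0 -1" --pt "0 0.001 -0.1075 0 0 0 -1" --pt "0 0.001 -0.1075 0 0 0 -1" --pt "0 0.001 -0.1075 0 0 0 -1"

```text
time: 19.45
eef_pos: [0.4956, 0.3464, 0.0256]
ee_rot: [-0.085, 3.139, 0.001]
contact_force: [-1.1, 1.2, -4.6]
width: 0.0547
```

Emit:
carry_out --pt "0 0 -0.001 0 0 0 -1" --pt "0 0 -0.002 0 0 0 -1" --pt "0 0 -0.002 0 0 0 -1"

```text
time: 19.75
eef_pos: [0.4955, 0.3465, 0.0246]
ee_rot: [-0.085, 3.139, 0.001]
contact_force: [-3.1, -0.6, 4.3]
width: 0.0545
```

Now it rests on the mat. I'll release it and back up.

Emit:
carry_out --pt "0 0 0 0 0 0 -0.5" --pt "0 0 0 0 0 0 0.4" --pt "0 0 0 0 0 0 0.7" --pt "0 0 0 0 0 0 1" --pt "0 0 0 0 0 0 1" --pt "0 0 0 0 0 0 1" --pt "0 0 0.01 0 0 0 1" --pt "0 0 0.03 0 0 0 1" --pt "0 0 0.06 0 0 0 1" --pt "0 0 0.1 0 0 0 1" --pt "0 0 0.14 0 0 0 1" --pt "0 0 0.18 0 0 0 1"

```text
time: 20.95
eef_pos: [0.495, 0.346, 0.2052]
ee_rot: [-0.085, 3.14, 0.001]
contact_force: [1.3, 0.9, 0.3]
width: 0.0855
```

Emit:
carry_out --pt "-0.02 -0.04 0 0 0 0 1" --pt "-0.04 -0.08 0 0 0 0 1" --pt "-0.06 -0.12 0 0 0 0 1" --pt "-0.08 -0.16 0 0 0 0 1" --pt "-0.1 -0.2 0 0 0 0 1" --pt "-0.1 -0.24 0 0 0 0 1" --pt "-0.1 -0.28 0 0 0 0 1" --pt "-0.1 -0.28 0 0 0 0 1"

```text
time: 21.75
eef_pos: [0.3947, 0.0626, 0.2038]
ee_rot: [-0.075, 3.139, -0.002]
contact_force: [-0.3, 1.1, -0.2]
width: 0.0851
```

Run:
```python
from g import *
o=r.get_obs();print(o['eef_pos'],o['contact_force'],o['width'],o['time'])
for c in ["top","side"]:
    p,d=r.read_camera(c);P=cloud(r,c,d);x,y,z=P[...,0],P[...,1],P[...,2]
    g=(d>0)&(z>.041)&(z<.055)&(abs(x-.496)<.06)&(abs(y-.346)<.06)
    print(c,"gauge",rect(P,g),np.round(np.median(P[g],0),4),np.percentile(z[g],[5,95]))
    s=(d>0)&(abs(x-.43)<.03)&(abs(y+.355)<.03)&(z>.10)&(z<.15)
    print("rake",rect(P,s) if s.sum()>5 else 0,np.percentile(z[s],98) if s.any() else 0)
    for n in ["spanner_grip","nozzle_c","valve_c"]: print(n,[(np.round(a["position"],3).tolist(),round(a["confidence"],2)) for a in r.search_frame(n,c)[:1]])
    cv2.imwrite(f"pics/f_{c}.png",p[:,:,::-1])
    if c=="top":A=p
cv2.imwrite("pics/f.png",np.vstack([cv2.resize(A[140:360,130:550,::-1],(600,300)),cv2.resize(p[180:420,130:530,::-1],(600,300))]))
```

```text
[0.39469507 0.06256442 0.20378688] [-0.28611727  1.11957207 -0.16760365] 0.08508030695377358 21.75
top gauge (array([495.7, 346.1,  55.1,  54.3,  72.1]), 556) [0.4954 0.3443 0.0466] [0.04343578 0.0496382 ]
rake (array([ 428.2, -353.9,   20.7,   22. ,   80.7]), 216) 0.14543405275745463
spanner_grip [([0.702, -0.112, 0.006], 0.59)]
nozzle_c [([0.718, 0.031, 0.046], 0.55)]
valve_c [([0.697, 0.126, 0.047], 0.9)]
side gauge (array([494.5, 343.5,  58.6,  53.9,  55.8]), 249) [0.493  0.3399 0.0476] [0.04287295 0.0505013 ]
rake (array([ 428.5, -356.5,   21. ,   25.2,   84.2]), 380) 0.14621960144709578
spanner_grip [([0.707, -0.113, 0.005], 0.79)]
nozzle_c [([0.716, 0.021, 0.038], 0.62)]
valve_c [([0.692, 0.124, 0.044], 0.82)]
```

View pics/f.png

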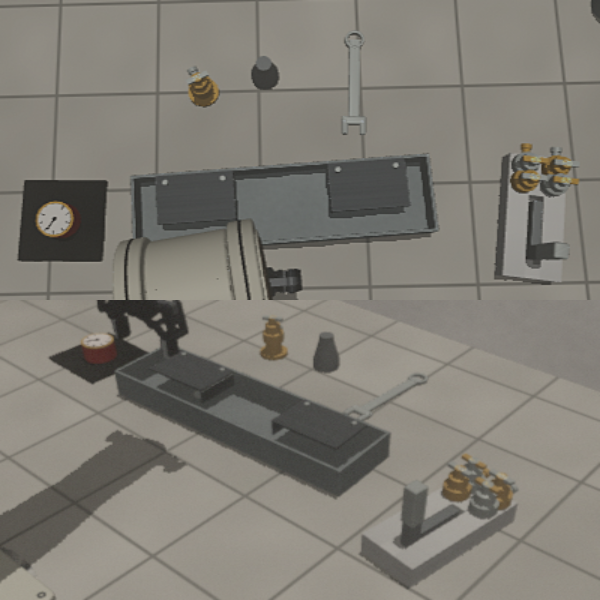

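The gauge lies dial up near the middle of the mat, and the rake stands in its slot. The bystanders have not moved, and the arm is clear of everything.

```bash
python3 -c "
from rig import r
print(r.job_done())"
```

```text
the job is handed in; nothing more can be done
None
```

I handed the job in at about 22 s: the gauge is dial up on the mat and the rake is back in its slot. The hand-in reported no verdict.

**What I did:** The side camera showed red under the right lid, so I put the rake in through the right end gap. A steady push of about 3 N confirmed the blade was moving the gauge. I drew it to the middle of the box and put the rake back. Then I lifted the gauge out with the gripper and released it only after a contact force showed it resting on the mat.

**Last checks:**

| Item | Result |
|---|---|
| Gauge | Centre at about (0.496, 0.346) against the mat centre at about (0.496, 0.347); its top at about 46 mm, as it should be on the mat |
| Rake | Upright within 1–2 mm of where it started; top at 145–146 mm, against 140–142 mm measured at the start and 143 mm expected at home |
| Spanner, nozzle, valve head | Within about 5 mm of their first measured positions, which is about the accuracy of the measurement |
| Arm | Clear of everything |

The two cameras disagreed by 2–4 mm on some points. No check failed.

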